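# Tell full dye cartridges from spent ones by hand weight at the feed dock

### The job

The two dye cartridges look alike and stand loose in the feed dock: first draw one up just clear of its bay and hold it there a moment to feel its weight, and find the other one's weight too. Press a full cartridge (370 g or more) down in a bay until it is fully home on the bay floor, and stand a spent one (290 g or less) upright in the plywood returns tray; one in between may go either way, and both may be of one kind. Press and set down firmly but without ramming (some 20 N is plenty), let go, and leave the other things where they are.

Things in the scene. Friction and masses are not known exactly. Their poses are not given: they have to be found in the camera images.
- cart_a_grip (a point): Centre of the grip tab on top of the first cartridge: an upright grey ribbed tab 20 mm thick (the point's x), 40 mm wide (y), 40 mm high. The point is 114 mm above the cartridge's underside, 20 mm above its shoulder and 20 mm below the top of the tab; z is the cartridge's axis. At the start the tab is turned by up to 0.5 rad from the dock's x axis.
- cart_b_grip (a point): Centre of the grip tab on top of the second cartridge: an upright grey ribbed tab 20 mm thick (the point's x), 40 mm wide (y), 40 mm high. The point is 114 mm above the cartridge's underside, 20 mm above its shoulder and 20 mm below the top of the tab; z is the cartridge's axis. At the start the tab is turned by up to 0.5 rad from the dock's x axis.
- cart_a: The first cartridge: a sealed, opaque, off-white cylinder, 60 mm wide, 92 mm tall (134 with its tab), foot tapered at 45 degrees over the lowest 8 mm (44 mm wide underneath), catch groove 19 to 29 mm up. 130 to 565 g, whichever bay it is in. Starts loose in a bay, resting on the bay's ball catches 21 mm above its floor. Origin: centre of the underside, z along the axis.
- cart_b: The second cartridge: a sealed, opaque, off-white cylinder, 60 mm wide, 92 mm tall (134 with its tab), foot tapered at 45 degrees over the lowest 8 mm (44 mm wide underneath), catch groove 19 to 29 mm up. 130 to 565 g, whichever bay it is in. Starts loose in a bay, resting on the bay's ball catches 21 mm above its floor. Origin: centre of the underside, z along the axis.
- bay_a (a point): Centre of the floor of the dock's left bay (axes as the dock's), 8 mm above the table: a round bay 62.6 mm wide, 50 mm deep, bevelled mouth. Three sprung steel balls spaced round its wall, 24 mm above the floor, hold a cartridge up; a push of 8 to 15 N besides its weight takes it past them; 14 mm further they snap into its groove and it stops hard on the floor, its grip point 114 mm above this point.
- bay_b (a point): Centre of the floor of the dock's right bay (axes as the dock's), 8 mm above the table: a round bay 62.6 mm wide, 50 mm deep, bevelled mouth. Three sprung steel balls spaced round its wall, 24 mm above the floor, hold a cartridge up; a push of 8 to 15 N besides its weight takes it past them; 14 mm further they snap into its groove and it stops hard on the floor, its grip point 114 mm above this point.
- dock: The fixed feed dock: a grey block 92 mm deep (x, away from the robot at yaw 0), 176 mm long (y, left), 58 mm tall, with two round bays 84 mm apart along y, on a slightly wider black plinth; behind it a black manifold 34 mm tall (48 mm with its brass outlets) out to 81 mm from the centre. Origin on the table under its centre.
- tray_floor (a point): Centre of the inner floor of the fixed shallow plywood returns tray, 4 mm above the table; outside 200 mm long (x) by 112 mm wide (y) by 34 mm tall, walls 4 mm. Two cartridges stand in it one behind the other along its x, e.g. 45 mm either side of this point.
- tray: The same returns tray; origin on the table under its centre, x along its length.
- thread: Bystander: cone of thread, 60 mm wide, 82 mm tall, behind and right of the dock. Origin at the centre of its underside.
- pot_tall: Bystander: screw pot with a cream lid, 60 mm wide, 52 mm tall, behind the dock. Origin at the centre of its underside.
- pot_black_lid: Bystander: screw pot with a black lid, 54 mm wide, 44 mm tall, behind the dock. Origin at the centre of its underside.
- tape: Bystander: roll of masking tape, 100 mm wide, 25 mm tall, to the right at the front. Origin at the centre of its underside.
- clothes_peg: Bystander: wooden clothes peg, 72 mm long, 12 mm tall, lying between dock and tray near the front edge. Origin at the centre of its underside.
Mind the look-alikes: they are no part of the job. Leave any pink or purple look-alike of the cart_b alone.

How it is judged:
On the way:
1. a cartridge is held just clear of its bay: its underside 0 to 70 mm above the dock's rim, within 30 mm of the bay's axis, touching the dock nowhere, for 0.3 s ((((horizontal distance between cart_a_grip and bay_a below 0.03 m and z of cart_a_grip in the frame of bay_a between 0.164 and 0.234 m and contact force between cart_a and dock below 0.05 N) or (horizontal distance between cart_a_grip and bay_b below 0.03 m and z of cart_a_grip in the frame of bay_b between 0.164 and 0.234 m and contact force between cart_a and dock below 0.05 N)) or ((horizontal distance between cart_b_grip and bay_a below 0.03 m and z of cart_b_grip in the frame of bay_a between 0.164 and 0.234 m and contact force between cart_b and dock below 0.05 N) or (horizontal distance between cart_b_grip and bay_b below 0.03 m and z of cart_b_grip in the frame of bay_b between 0.164 and 0.234 m and contact force between cart_b and dock below 0.05 N)))), for 0.3 s.
At the end, for the whole second after the job is handed in: Both released and at rest: 370 g or more: in a bay, axis within 5 mm of the bay's, underside within 3 mm of its floor; 290 g or less: upright within 0.1 rad on the floor of the tray, axis 12 mm or more inside its inner walls; in between: either of these (((((horizontal distance between cart_a_grip and bay_a below 0.005 m and z of cart_a_grip in the frame of bay_a below 0.117 m) or (horizontal distance between cart_a_grip and bay_b below 0.005 m and z of cart_a_grip in the frame of bay_b below 0.117 m)) and contact force between cart_a and dock above 2.8 N) or (x of cart_a_grip in the frame of tray_floor between -0.08 and 0.08 m and y of cart_a_grip in the frame of tray_floor between -0.04 and 0.04 m and z of cart_a_grip in the frame of tray_floor below 0.117 m and angle between cart_a_grip's own z axis and vertical below 0.1 rad and contact force between cart_a and tray below 3.7 N)) and ((((horizontal distance between cart_b_grip and bay_a below 0.005 m and z of cart_b_grip in the frame of bay_a below 0.117 m) or (horizontal distance between cart_b_grip and bay_b below 0.005 m and z of cart_b_grip in the frame of bay_b below 0.117 m)) and contact force between cart_b and dock above 2.8 N) or (x of cart_b_grip in the frame of tray_floor between -0.08 and 0.08 m and y of cart_b_grip in the frame of tray_floor between -0.04 and 0.04 m and z of cart_b_grip in the frame of tray_floor below 0.117 m and angle between cart_b_grip's own z axis and vertical below 0.1 rad and contact force between cart_b and tray below 3.7 N)) and linear speed of each of cart_a, cart_b below 0.02 m/s); the robot touches nothing.
It fails at once if a cartridge presses on the dock with more than 60 N (contact force between any of cart_a, cart_b and dock above 60 N).
It fails at once if a cartridge is set down on the tray with more than 80 N (contact force between any of cart_a, cart_b and tray above 80 N).
It fails at once if a bystander is moved more than 20 mm (distance of any of thread, pot_tall, pot_black_lid, tape, clothes_peg from where it was at the start of the episode above 0.02 m).
It also fails if it takes over 58 s, if anything falls off the work surface, if the arm or the gripper's body presses on something with over 40 N, if the wrist force passes 120 N, or if a joint passes its speed limit or range.

### The arm

A 6-joint arm with a two-finger parallel gripper is mounted at the origin on a cart in front of the work surface, level with it; the furniture and walls round the work are solid. World frame = base frame: x ahead of the robot, y to its left, z up, the work surface at z = 0. Lengths are in m, angles in rad, forces in N, time in s.
With the tool pointing down it reaches from about 0.275 to 0.875 m from the base axis. Payload 12.5 kg.
Tool frame: the origin (TCP) lies at the very end of the fingers, on their centre line; the grasp point (between the pads) lies 19 mm behind it; z points along the fingers, y is the line along which they close (so a half turn about z gives the same grasp; the last joint's range is limited). The gripper opens to 85 mm and grips with 20 to 120 N. Pads are 22 mm wide; open, the fingers measure 114 mm over their backs; the gripper's body (76 mm by 85 mm) begins 54 mm behind the grasp point. The pads swing forward as they close: fully open they stand 13 mm farther back than shut.
Start: joints at [-1.335, 0.351, 1.652, -0, 1.139, -0.085], TCP at [0.173, -0.522, 0.231] pointing down, gripper open.
Joint ranges: [-2.75, 2.75], [-0.79, 2.1], [0.01, 2.65], [-1.57, 4.71], [0.07, 3.14], [-2.87, 2.87]. Speed limits (rad/s): [2.22, 2.22, 2.79, 3.14, 3.14, 3.14].

### API

Orientations are given as a 3x3 rotation matrix whose columns are the frame's x, y, z axes.
In Python, from bench import manip gives the robot as it stands. Calls block until the motion is done:
- manip.move_ptp(position, orientation): joint-space move of the TCP to a pose.
- manip.move_l(position, attitude=None, max_speed=0.15): straight line of the TCP; attitude=None keeps the orientation; max_speed is the mean speed in m/s.
- manip.move_j(angles): joint-space move.
- manip.set_gripper(opening, effort=None): opening from 0.0 (shut) to 1.0 (fully open); effort is the grip in N (None keeps the last); returns when the fingers have stopped.
- manip.dwell(seconds).
- manip.inverse_kinematics(position, orientation): joint angles nearest the present ones, or None.
- manip.grab_frame(name): name is "scene" or "top"; returns (picture, depth): 384x512x3 uint8, red, green, blue; 384x512 float32, m along the optical axis (not along the pixel's ray), 0 where there is no reading.
- manip.get_calibration(name): a dict with "camera_matrix" (3x3 intrinsics, pixels), "R" (3x3) and "t" (3): a world point X has camera coordinates R X + t. Camera axes: x right, y down, z forward; pixel columns grow to the right and rows downward; lengths in m; the calibration is good to about 2 mm. A picture is of the moment at which its call begins. get_calibration takes no time and is no camera call.
A pose or a line that the arm cannot do raises manip.Unreachable and nothing moves.
- manip.sign_off(): hands the job in; it is judged then, once.
Trained networks look in the newest picture that a camera, given by its name, has taken for a name from the list of things; names that differ only in an ending like _2 or _b are one class to them, and where a whole thing is asked for, a point or a joint stands for the part that bears it (a point fixed in the world has none). Each returns a list of dicts, best first, with "confidence" (0 to 1); they miss things now and then, are a little off and sometimes report something else, mostly with a low value. They report only what shows in the picture. A call takes as long as a camera call. They do not tell look-alikes from the thing itself.
- manip.look_for(camera, name): "at" ([x, y, z] in m, in world coordinates, good to about 4 mm: the middle of the surface that is visible of it).
Readings, each from a call of its own:
- manip.current_time(): time.
- manip.current_qpos(): joint angles.
- manip.current_joint_vel(): joint speeds.
- manip.current_joint_torque(): joint torques, N m.
- manip.current_ee_pos(): TCP position.
- manip.current_tcp_rot(): TCP orientation.
- manip.current_force(): force on the tool from outside, world axes, zero at the start.
- manip.current_ft_torque(): the same for the moment, N m.
- manip.current_grip_width(): opening from 0.0 (shut) to 1.0 (fully open).
- manip.current_grip_force(): force on a finger pad.
Only numpy, scipy, OpenCV 4.12 (cv2) and the standard library are available. Lean on these libraries where they do the work, as an engineer would, in place of code of your own. Each camera call takes 0.05 s, during which the arm holds its last target. There are 200 camera calls.

## Working session

There is one attempt and no reset: what is moved stays moved. The work goes in short steps, each a Python script; the robot and the scene stay as the last script left them, time stands still between calls to the robot, and variables do not carry over. Pictures are saved under pics/ and viewed, at most 10 in all, crops included, and the job is handed in when it is done.

```bash
mkdir -p pics; cat > h.py <<'E'
import numpy as np, cv2
from bench import manip
def grab(n,f=None):
    im,d=manip.grab_frame(n)
    if f: cv2.imwrite(f,im[:,:,::-1])
    return im,d
def cloud(n,d):
    c=manip.get_calibration(n);K=c["camera_matrix"];R=np.array(c["R"]);t=np.array(c["t"])
    v,u=np.mgrid[:d.shape[0],:d.shape[1]]
    P=np.stack([(u-K[0][2])/K[0][0]*d,(v-K[1][2])/K[1][1]*d,d],-1)
    W=(P-t)@R
    W[d<=0]=np.nan
    return W
def pix(n,X):
    c=manip.get_calibration(n);p=np.array(c["camera_matrix"])@(np.array(c["R"])@X+c["t"]);return (p[:2]/p[2]).round().astype(int)
def rot(a): # tool down, tool y axis (closing) at world angle a
    c,s=np.cos(a),np.sin(a)
    y=np.array([c,s,0]);z=np.array([0,0,-1.]);return np.stack([np.cross(y,z),y,z],1)
E
python3 - <<'E'
from h import *
ims=[]
for n in("scene","top"):
    im,d=grab(n,f"pics/{n}0.png");np.savez(f"{n}0.npz",im=im,d=d)
    for k in("cart_a","cart_a_grip","dock","tray","thread","pot_tall","pot_black_lid","tape","clothes_peg"):
        for r in manip.look_for(n,k)[:4]: print(n,k,np.round(r["at"],3),round(r["confidence"],2),pix(n,np.array(r["at"])))
print(manip.current_tcp_rot().round(2) if hasattr(manip.current_tcp_rot(),'round') else manip.current_tcp_rot(), manip.current_time(),manip.current_force())
E
```

```text
scene cart_a [0.491 0.051 0.116] 0.92 [297 197]
scene cart_a [0.639 0.198 0.084] 0.88 [209 210]
scene cart_a [0.494 0.133 0.114] 0.69 [273 216]
scene cart_a [0.504 0.262 0.086] 0.65 [231 256]
scene cart_a_grip [0.493 0.135 0.115] 0.63 [274 216]
scene cart_a_grip [0.493 0.372 0.001] 0.43 [201 314]
scene dock [0.475 0.128 0.04 ] 0.69 [280 240]
scene tray [0.492 0.375 0.001] 0.7 [200 316]
scene thread [ 0.697 -0.026  0.046] 0.79 [252 166]
scene pot_tall [0.725 0.09  0.054] 0.87 [216 180]
scene pot_black_lid [0.744 0.232 0.038] 0.87 [171 210]
scene tape [ 0.411 -0.134  0.021] 0.67 [359 199]
scene tape [0.493 0.371 0.002] 0.29 [201 314]
scene clothes_peg [0.383 0.247 0.006] 0.72 [278 304]
scene clothes_peg [0.49  0.373 0.   ] 0.6 [202 316]
top cart_a [0.497 0.042 0.118] 0.96 [278 228]
top cart_a [0.503 0.117 0.124] 0.75 [247 225]
top cart_a [0.517 0.236 0.095] 0.72 [199 220]
top cart_a [0.642 0.183 0.09 ] 0.7 [222 172]
top cart_a_grip [0.502 0.117 0.119] 0.76 [247 225]
top dock [0.526 0.077 0.057] 0.72 [263 219]
top dock [ 0.413 -0.147  0.023] 0.54 [348 265]
top dock [0.498 0.039 0.121] 0.39 [279 227]
top tray [0.495 0.374 0.004] 0.57 [154 231]
top thread [ 0.704 -0.042  0.064] 0.94 [308 153]
top pot_tall [0.734 0.089 0.05 ] 0.6 [259 143]
top pot_tall [0.527 0.074 0.058] 0.35 [264 219]
top pot_black_lid [ 0.415 -0.145  0.022] 0.73 [347 265]
top pot_black_lid [0.749 0.223 0.043] 0.54 [211 138]
top tape [ 0.411 -0.144  0.021] 0.56 [347 266]
[[ 0.95  0.32 -0.  ]
 [ 0.32 -0.95 -0.  ]
 [-0.    0.   -1.  ]] 1.0 [-0.57815584  0.11569716  0.45118144]
```

View pics/scene0.png

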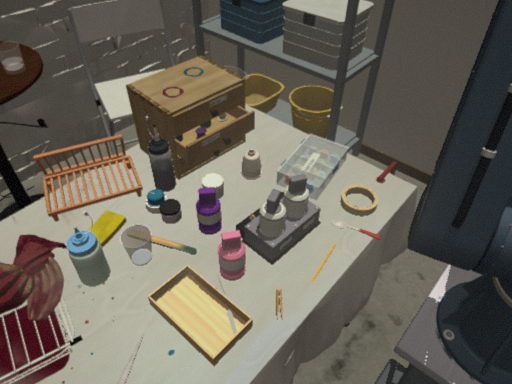

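View pics/top0.png

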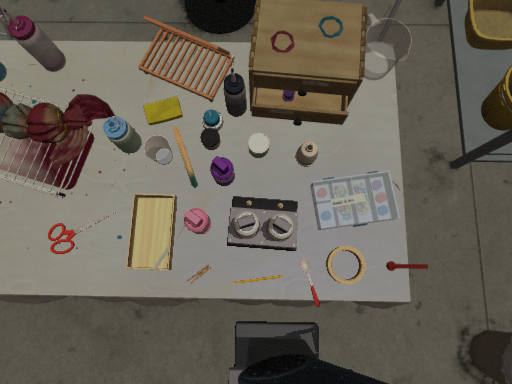

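The scene picture shows the two off-white cartridges in the grey dock at about (297,197) and (272,216). The look-alikes are pink at (232,255) and purple at (208,210), and I'm leaving both alone. Matching positions in the top view are the dock cartridges at (246,225) and (281,226), pink at (197,220) and purple at (222,170). A thin grey thing lies in the tray's near right corner, around (163,255) in the top view. Next I'll measure the tabs, dock and tray from depth.

```bash
python3 - <<'E'
from h import *
for n in("top","scene"):
    z=np.load(f"{n}0.npz");W=cloud(n,z["d"]).reshape(-1,3);W=W[~np.isnan(W[:,0])]
    for nm,b in dict(dock=(.42,.62,-.03,.2,.05,.064),tabs=(.42,.6,-.0,.2,.154,.175),sh=(.42,.6,-.0,.2,.112,.128),tray=(.36,.62,.29,.46,.028,.042),thing=(.40,.60,.325,.425,.007,.028)).items():
        m=(W[:,0]>b[0])&(W[:,0]<b[1])&(W[:,1]>b[2])&(W[:,1]<b[3])&(W[:,2]>b[4])&(W[:,2]<b[5])
        P=W[m]
        if len(P)<4: print(n,nm,len(P));continue
        if nm in("tabs","sh"):
            s=P[:,1]>.08 
            for Q in(P[s],P[~s]):
                if len(Q)<4: continue
                r=cv2.minAreaRect(Q[:,:2].astype(np.float32)*1000);print(n,nm,len(Q),np.median(Q,0).round(4),np.round(r[0],1),np.round(r[1],1),round(r[2],1))
        else:
            r=cv2.minAreaRect(P[:,:2].astype(np.float32)*1000);print(n,nm,len(P),np.median(P,0).round(4),np.round(r[0],1),np.round(r[1],1),round(r[2],1))
a=cv2.imread("pics/top0.png")[185:285,120:320]; b=cv2.imread("pics/scene0.png")[160:275,200:340]
a=cv2.resize(a,None,fx=4,fy=4,interpolation=cv2.INTER_CUBIC);cv2.imwrite("pics/c0.png",a)
E
```

```text
top dock 1381 [0.4951 0.0765 0.0579] [506.7  76.8] [176.2  92.6] 86.4
top tabs 151 [0.509  0.1173 0.162 ] [509.  117.9] [20.1 39.3] 18.7
top tabs 155 [0.5018 0.0352 0.1619] [502.8  35.3] [39.8 19.8] 58.9
top sh 302 [0.5004 0.1179 0.119 ] [508.3 118.6] [58.4 58.1] 64.9
top sh 299 [0.4963 0.0369 0.1193] [502.6  35.3] [55.5 58.4] 89.7
top tray 451 [0.4939 0.3805 0.0335] [494.5 373.2] [113.3 200.1] 88.9
top thing 252 [0.5414 0.3978 0.0088] [497.  377.2] [ 98.3 188.4] 89.0
scene dock 993 [0.4789 0.1147 0.0567] [505.1  78.4] [179.9  94.2] 86.8
scene tabs 133 [0.5058 0.123  0.1607] [507.1 120.1] [19.8 41.4] 17.5
scene tabs 130 [0.5005 0.0394 0.1605] [501.6  37.3] [39.7 22.8] 60.7
scene sh 283 [0.4969 0.1312 0.1187] [504.2 123.9] [57.9 48.4] 41.5
scene sh 237 [0.4907 0.0494 0.1186] [498.6  42.6] [57.7 45.2] 26.6
scene tray 740 [0.4774 0.3838 0.0326] [493.7 374.5] [113.4 201.8] 88.6
scene thing 228 [0.5897 0.3753 0.017 ] [507.9 376.5] [ 96.7 168.1] 88.0
```

View pics/c0.png

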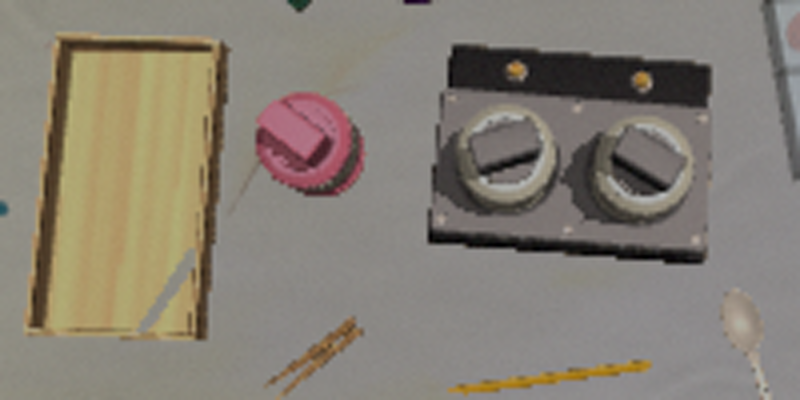

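The off-white, grey-tabbed pair in the dock are the targets. Tab centres fit the dock geometry: 84 mm apart, top z 0.162, 20x40 mm. Next I'll weigh the left one.

```bash
cat >> h.py <<'E'
C={"L":(np.array([.5085,.1189]),np.radians(18.1)),"R":(np.array([.5025,.0358]),np.radians(-30.5))}
OFF=.015 # TCP below grip point
def F(n=12):
    f=[]
    for _ in range(n): f.append(manip.current_force()); manip.dwell(.03)
    return np.mean(f,0),np.std(f,0)
def best(p,a):
    c=[(a+k*np.pi) for k in(-1,0,1)]
    q=[manip.inverse_kinematics(p,rot(x)) for x in c]
    return min((abs(qq[5]),i) for i,qq in enumerate(q) if qq is not None)[1]-1
def weigh(s):
    xy,a=C[s]; p=lambda z:np.array([*xy,z])
    k=best(p(.25),a);R=rot(a+k*np.pi)
    manip.set_gripper(.7,90)
    manip.move_ptp(p(.25),R); manip.move_l(p(.195)); manip.dwell(.3)
    f0,s0=F()
    manip.move_l(p(.143-OFF),max_speed=.06)
    print("before close",manip.current_force())
    manip.set_gripper(0,90); print("grip",manip.current_grip_width(),manip.current_grip_force(),manip.current_force())
    manip.move_l(p(.195),max_speed=.06); manip.dwell(.4)
    f1,s1=F()
    print(s,"k",k,f0.round(2),s0.round(2),f1.round(2),s1.round(2),"mass g",(f0-f1)[2]/9.81*1000,"t",manip.current_time(),manip.current_qpos())
E
python3 - <<'E'
from h import *
weigh("L")
grab("scene","pics/s1.png")
E
```

```text
before close [ 0.01216012 -0.08976911  0.69662272]
grip 0.2239299358450004 87.83825755119324 [-0.26632092  0.66443378  1.52613981]
L k 0 [-0.01  0.12 -0.04] [0.44 0.58 0.36] [-0.3   0.02 -4.47] [0.46 0.46 0.36] mass g 451.1074976247634 t 8.9333 [ 1.40549293e-01  3.43021427e-01  1.76137537e+00 -1.21138410e-05
  1.03721511e+00 -1.75373098e-01]
```

View pics/s1.png

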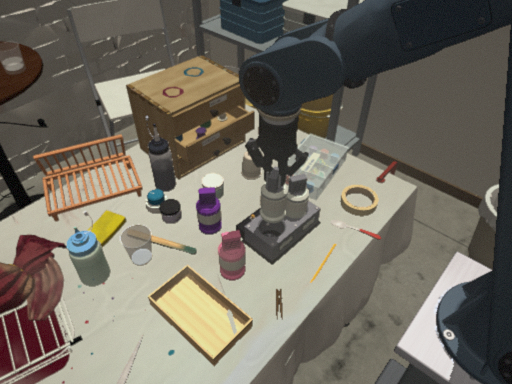

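The left cartridge is held above its bay at about (270,200). It weighs roughly 451 g, so it is full and I'll press it home in small steps while watching the force.

```bash
cat >> h.py <<'E'
def fz(n=4): return np.mean([manip.current_force() for _ in range(n)],0)
def press(gz_floor=.122,limit=28):
    p=np.array(manip.current_ee_pos()); 
    manip.move_l([p[0],p[1],.147-OFF],max_speed=.06)
    print("at catches",fz().round(1),manip.current_ee_pos()[2]+OFF)
    z=.145
    while z>gz_floor-.005:
        manip.move_l([p[0],p[1],z-OFF],max_speed=.02)
        f=fz()
        print(round(z,4),f.round(1),round(manip.current_ee_pos()[2]+OFF,4))
        if f[2]>(limit if z>gz_floor+.004 else 16) or abs(f[:2]).max()>20: break
        z-=.002 if z>gz_floor+.004 else .001
E
python3 - <<'E'
from h import *
press()
print(manip.current_time())
E
```

```text
at catches [ 0.   0.3 -3.9] 0.14738787687673566
0.145 [-0.4  0.3 -5.3] 0.145
0.143 [ 0.4  0.1 -1.1] 0.1434
0.141 [-0.   0.8 -0.3] 0.1411
0.139 [ 2.1  1.1 -6.5] 0.1385
0.137 [ 3.1  0.9 -6.5] 0.1365
0.135 [ 2.1  1.2 -7.3] 0.1347
0.133 [  1.1   1.8 -10. ] 0.1325
0.131 [  2.6   0.7 -10.7] 0.1306
0.129 [  2.6   0.3 -19.2] 0.1282
0.127 [-0.1  0.6 -7.3] 0.1273
0.125 [-0.2 -0.2 -3.4] 0.1251
0.124 [ 0.2  1.  -4.4] 0.124
0.123 [ 0.4  0.3 -1.7] 0.1232
0.122 [-3.5  1.4 12.7] 0.1232
0.121 [-8.1  0.8 23.4] 0.1231
13.9333
```

It snapped past the catches and stopped hard on the floor at 23 N. I'll release it and weigh the right one.

```bash
python3 - <<'E'
from h import *
p=np.array(manip.current_ee_pos())
manip.move_l([p[0],p[1],.1232-OFF],max_speed=.03)
manip.set_gripper(.7)
manip.move_l([p[0],p[1],.25],max_speed=.12)
weigh("R")
im,d=grab("scene","pics/s2.png")
im,d=grab("top","pics/t2.png")
W=cloud("top",d).reshape(-1,3)
m=(abs(W[:,0]-.508)<.03)&(abs(W[:,1]-.119)<.03)&(W[:,2]>.132)&(W[:,2]<.16)
print("L tab top",m.sum(),np.median(W[m],0))
print(manip.current_time())
E
```

```text
before close [ 0.14845917 -0.38363327  0.52711485]
grip 0.21840178204021854 87.75338888168335 [ 0.97853421 -1.479138    3.42728132]
R k 0 [ 0.03  0.01 -0.13] [0.49 0.38 0.45] [-0.32 -0.11 -3.85] [0.58 0.53 0.54] mass g 379.86313419510344 t 21.8917 [-2.12914117e-02  3.10877892e-01  1.80764774e+00 -2.92083611e-05
  1.02302945e+00  5.11016286e-01]
L tab top 122 [0.50737213 0.12246861 0.14178772]
21.9917
```

View pics/s2.png

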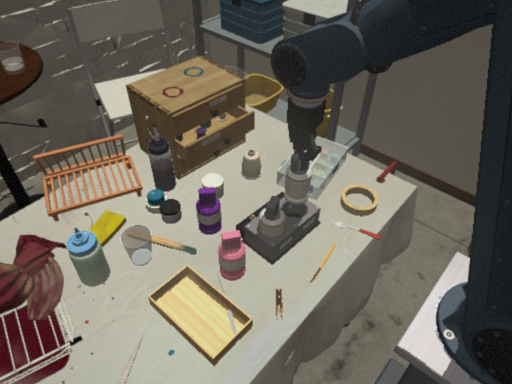

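The left tab top is at 0.142, so that cartridge is home. The right one is held above its bay at about (297,180) and weighs roughly 380 ± 20 g. It is far from spent, so the bay is correct for it whether it is full or in between. I'll press it in.

```bash
python3 - <<'E'
from h import *
print(F(10)[0])
press()
p=np.array(manip.current_ee_pos())
manip.move_l([p[0],p[1],.1232-OFF],max_speed=.03)
manip.set_gripper(.7)
manip.move_l([p[0],p[1],.28],max_speed=.12)
manip.move_ptp([.35,-.35,.3],manip.current_tcp_rot())
im,d=grab("top","pics/t3.png");W=cloud("top",d).reshape(-1,3)
for c in C.values():
    m=(np.hypot(*(W[:,:2]-c[0]).T)<.03)&(W[:,2]>.13)&(W[:,2]<.17)
    print(m.sum(),np.median(W[m],0),cv2.minAreaRect(W[m][:,:2].astype(np.float32)*1000))
print(manip.current_time())
E
```

```text
[ 0.18730926  0.1281437  -4.10121572]
at catches [-0.1 -0.4 -3.4] 0.14733971100294413
0.145 [ 0.4  0.4 -4.4] 0.145
0.143 [ 1.7 -1.  -0.2] 0.1433
0.141 [ 2.5  0.6 -0.4] 0.1412
0.139 [ 3.  -0.  -4.4] 0.1387
0.137 [ 3.7  0.6 -7.5] 0.1365
0.135 [ 2.1 -0.9 -8.3] 0.1346
0.133 [ 2.1  0.2 -9.6] 0.1326
0.131 [  1.8  -1.1 -13.1] 0.1305
0.129 [  2.6  -0.2 -21.3] 0.1282
0.127 [ 0.8 -0.4 -7.6] 0.1273
0.125 [ 0.4 -0.3 -4.2] 0.1252
0.124 [-0.9 -0.1 -4.1] 0.124
0.123 [-0.1 -0.7 -3.8] 0.1231
0.122 [-1.5  0.3  8.3] 0.123
0.121 [-5.  -1.2 21.6] 0.1229
149 [0.50926611 0.12002695 0.14146484] ((509.21527099609375, 118.96310424804688), (20.17444610595703, 39.42044448852539), 18.424827575683594)
155 [0.50230841 0.0358816  0.14151893] ((503.3951110839844, 35.528987884521484), (39.5709342956543, 20.96287727355957), 59.214332580566406)
31.1583
```

View pics/t3.png

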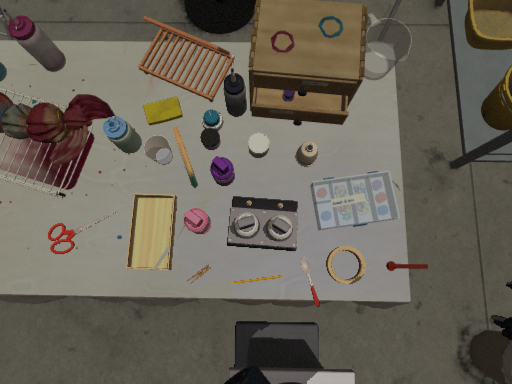

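Both cartridges are seated in the dock at (246,225) and (281,227), with their tab tops at 0.1415 m. The bystanders haven't moved and the arm is clear, so I'm handing in.

```bash
python3 -c "
from bench import manip
print(manip.sign_off())"
```

```text
the job is handed in; nothing more can be done
None
```

I weighed both cartridges (left about 451 g, right about 380 g), pressed each one fully home in its own bay, let go and handed the job in; the right one is close to the 370 g line, but a bay is allowed for it either way.

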